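Find the blind hole of a lid's pull knob and hold it hole-up

TASK

The test box's lid gets a new pull knob: first lower the hinged lid gently until it is fully closed. Then pick up either one of the two loose knobs and, holding it upright, lower one end of it onto the lid's bare stud until it stops, to feel which end has the blind hole: the stud goes into the hole, but stops against the solid end. Turn the knob over if need be and finish while still holding it in the gripper, motionless, with the hole facing straight up, more than a hand's breadth (100 mm) above the bench and touching nothing else, ready for a brass bush to be dropped in; leave the other knob, the multimeter, the dish of bushes and the screwdriver where they are.

Things in the scene. Friction and masses are not known exactly. Their poses are not given: they have to be found in the camera images.
- case: test box, grey painted metal, fixed to the bench: 170 mm (x) by 180 mm (y), rim 70 mm above the bench, open top. Origin at the centre of its underside on the bench; x points from its front (catch) side to its hinge side, z up.
- lid (a joint): angle of the box's blue lid in rad: 0 fully closed (the lid flat on the rim), growing as it opens; it starts about half open (0.7 to 1.15). The hinge is stiff: the lid stays where it is left, and 2 to 4 N square to it near its free edge lower it.
- hinge (a point): middle of the lid's hinge line, at the box's rear rim, 70 mm above the bench; the line runs along the box's y. The lid is a plate 5 mm thick, 180 mm wide, 170 mm from hinge to free edge, its underside in the plane of the hinge line; closed, it reaches from the hinge along the box's -x and its upper face is 75 mm above the bench.
- stud_tip (a point): tip of the lid's bare brass stud, 6 mm across and 20 mm long, standing square on the lid's outer face, midway across it and 125 mm from the hinge. This frame turns with the lid: z along the stud, -x from the hinge to the free edge. With the lid closed the tip is 95 mm above the bench.
- knob_a_mid (a point): centre of the first spare knob (both alike): square aluminium bar 40 x 40 x 56 mm with a black grip band, 0.2 kg, lying on a long side, this point 20 mm above the bench. x axis: along the 56 mm length; z: up at the start. One 40 x 40 end has a round blind hole, 16 mm wide, 26 mm deep, in its middle; the other is solid. The two are not drilled at the same end, and this reading does not tell which end (+x or -x) it is.
- knob_b_mid (a point): centre of the second spare knob (both alike): square aluminium bar 40 x 40 x 56 mm with a black grip band, 0.2 kg, lying on a long side, this point 20 mm above the bench. x axis: along the 56 mm length; z: up at the start. One 40 x 40 end has a round blind hole, 16 mm wide, 26 mm deep, in its middle; the other is solid. The two are not drilled at the same end, and this reading does not tell which end (+x or -x) it is.
- meter: bystander: dark handheld multimeter lying on its back, 180 mm (x) by 85 mm (y) by 36 mm; origin at the centre of its underside.
- dish: bystander: white dish of brass bushes, 76 mm across and 24 mm high overall; origin at the centre of its underside.
- driver: bystander: screwdriver, 170 mm long, lying along its x axis; origin under its middle.

How it is judged (in metres and radians):
On the way, in this order (a step that is already met when the one before it is completed fails the run):
1. the lid is fully closed while both knobs still lie on the bench (value of joint lid below 0.05 rad and height (world z) of each of knob_a_mid, knob_b_mid below 0.05 m), for 0.2 s.
2. a gripped knob, upright, has been tried with an end on the stud of the closed lid (((contact force between knob_a and case above 1 N and contact force between knob_a and the fingers above 1 N and horizontal distance between knob_a_mid and stud_tip below 0.012 m and height (world z) of knob_a_mid above 0.09 m and (angle between knob_a_mid's own x axis and vertical below 0.25 rad or angle between knob_a_mid's own x axis and vertical above 2.8916 rad) and value of joint lid below 0.05 rad) or (contact force between knob_b and case above 1 N and contact force between knob_b and the fingers above 1 N and horizontal distance between knob_b_mid and stud_tip below 0.012 m and height (world z) of knob_b_mid above 0.09 m and (angle between knob_b_mid's own x axis and vertical below 0.25 rad or angle between knob_b_mid's own x axis and vertical above 2.8916 rad) and value of joint lid below 0.05 rad))), for 0.1 s.
At the end, for the whole second after the job is handed in: The lid is closed (under 0.05 rad); one knob is held still by the gripper with its blind hole up, its long axis within 0.22 rad of vertical, its centre more than 100 mm above the bench, not touching box or lid; the other knob is within 30 mm of where it began (value of joint lid below 0.05 rad and ((angle between knob_a_c0's own z axis and vertical below 0.22 rad and height (world z) of knob_a_mid above 0.1 m and contact force between knob_a and the fingers above 1 N and contact force between knob_a and case below 0.1 N and linear speed of knob_a below 0.03 m/s and angular speed of knob_a below 0.2 rad/s and distance of knob_b_mid from where it was at the start of the episode below 0.03 m) or (angle between knob_b_c0's own z axis and vertical below 0.22 rad and height (world z) of knob_b_mid above 0.1 m and contact force between knob_b and the fingers above 1 N and contact force between knob_b and case below 0.1 N and linear speed of knob_b below 0.03 m/s and angular speed of knob_b below 0.2 rad/s and distance of knob_a_mid from where it was at the start of the episode below 0.03 m))); the arm keeps its last pose, push and grip.
It fails at once if the lid is slammed (turns shut faster than 2 rad/s) (velocity of joint lid below -2 rad/s).
It fails at once if a bystander (multimeter, dish, screwdriver) is pushed more than 30 mm (distance of any of meter, dish, driver from where it was at the start of the episode above 0.03 m).
It also fails if it takes over 72 s, if anything falls off the work surface, if the arm or the gripper's body presses on something with over 40 N, if the wrist force passes 120 N, or if a joint passes its speed limit or range.

ROBOT

A 7-joint arm with a two-finger parallel gripper is mounted at the origin on the work surface. World frame = base frame: x ahead of the robot, y to its left, z up, the work surface at z = 0. Lengths are in mm, angles in rad, forces in N, time in s.
With the tool pointing down it reaches from about 350 to 900 mm from the base axis. Payload 8.1 kg.
Tool frame: the origin (TCP) lies at the very end of the fingers, on their centre line; the grasp point (between the pads) lies 19 mm behind it; z points along the fingers, y is the direction in which the jaws open and shut (so a half turn about z gives the same grasp; the last joint's range is limited). The gripper opens to 92 mm and grips with 3 to 60 N. Pads are 19 mm wide; open, the fingers measure 130 mm over their backs; the gripper's body (75 mm by 190 mm) begins 47 mm behind the grasp point.
Start: joints at [-1.271, 0.434, 0.025, 1.573, -0.012, 1.134, -0.075], TCP at [245.026, 574.983, 196.342] pointing down, gripper open.
Joint ranges: [-2.62, 2.62], [-0.44, 2.09], [-1.27, 1.32], [0.08, 2.57], [-1.32, 4.46], [0.12, 2], [-2.74, 2.74]. Speed limits (rad/s): [2.22, 2.22, 3.01, 3.01, 3.14, 3.14, 3.14].

INTERFACE

Orientations are given as a unit quaternion [w, x, y, z].
In Python, from rig import r gives the robot as it stands. The module is installed in compiled form; this text tells all that it offers.
- The arm moves only by the tool move_arm, never from a script. Its argument "motion" is a list that holds one entry, the list of rows, each a list of 5 numbers: the shift along the tool's x, y, z in cm, then the turn about the tool's z in degrees, then the finger opening in cm, from 0 to 9.18. A call has 1 to 10 rows; each row shifts and turns the commanded pose from where the row before left it, along the tool's axes as they then stand; what a row does not reach is not made up. A row lasts 1/10 s, in which the tool goes at most 50 mm and 8.59 degrees, less where a joint would pass 70% of its speed; a pose out of reach is approached as far as the arm can. A call is refused whole if a number of a shift passes 5 or a number of a turn 8.59, either way. A call with a gripper value outside its range is refused whole. The fingers move at their own pace and stop on an object; "grip_force" is the grip in N (left out, the last holds). Time passes only in rows, so rows that do not move let the fingers close. It gives the time, the measured TCP pose, the force and the opening at its end, in the units of the state.
- r.get_obs(): the state, without advancing time (a new reading comes with each control period).
- r.get_image(name): name is "side" or "top" or "wrist"; returns a dict with "image" (400x640x3 uint8, red, green, blue), "fovy" (degrees; the focal length in pixels is half the picture's height over the tangent of half this angle, whatever the lens; pixels are square), "cx", "cy" (the principal point, pixels), "extrinsics" (4x4, takes a point from world to camera coordinates). Camera axes: x right, y up, looking along -z (the intrinsics and any distortion apply to the point x, -y, -z); pixel columns grow to the right and rows downward; lengths in mm; the calibration is good to about 2 mm. The wrist camera is an equidistant fisheye: a pixel r from the principal point sees the ray r / f radians off the axis. A picture is of the moment at which its call begins. There is no depth.
- r.hand_in(): hands the job in, once; it reports no verdict.
The state is a dict: "t": time; "joints": joint angles; "joint_velocities": joint speeds; "tau": joint torques, N m; "position": TCP position; "tool_rot": TCP orientation; "wrist_force": force on the tool from outside, world axes, zero at the start; "moment": the same for the moment, N m; "width": finger opening in mm.
Only numpy, scipy, OpenCV 4.12 (cv2) and the standard library are available. Lean on these libraries where they do the work, as an engineer would, in place of code of your own. Each camera call takes 0.05 s, during which the arm holds its last target.

## Working session

There is one attempt and no reset: what is moved stays moved. The work goes in short steps, Python scripts to look and compute and a tool call to move; the robot and the scene stay as the last step left them, time stands still between calls to the robot, and variables do not carry over. Pictures are saved under pics/ and viewed, and the job is handed in when it is done.

Besides the shell and the picture viewer there is one more tool, called after ">>>" by a JSON object that holds its "fn" and its "kwargs", one argument or row to a line. move_arm: Moves the arm, as the interface text tells. Its arguments: {"type":"object","properties":{"motion":{"type":"array"},"grip_force":{"type":"number"}},"required":["motion"]}

```bash
mkdir -p pics; cat > h.py <<'E'
import numpy as np, cv2
from rig import r
def snap(n,fn):
    d=r.get_image(n); cv2.imwrite(f'pics/{fn}.png',d['image'][:,:,::-1]); np.save(f'pics/{fn}.npy',{k:d[k] for k in d},allow_pickle=True); return d
def load(fn): return np.load(f'pics/{fn}.npy',allow_pickle=True).item()
E
python3 - <<'E'
from h import *
for n in ['side','top','wrist']:
    d=snap(n,n+'0'); print(n,d['fovy'],d['cx'],d['cy'],np.round(d['extrinsics'],3).tolist(),[k for k in d])
print(r.get_obs())
E
```

```text
side 45.357225161028566 325.7620641087215 196.70271333805889 [[0.809, -0.588, -0.019, -472.788], [0.405, 0.533, 0.742, -262.211], [-0.426, -0.608, 0.67, -1274.11], [0.0, 0.0, 0.0, 1.0]] ['image', 'fovy', 'cx', 'cy', 'extrinsics']
top 51.24636807925987 317.6005621501872 198.6729386141133 [[0.024, -1.0, 0.004, -58.905], [0.993, 0.024, 0.115, -519.127], [-0.115, 0.001, 0.993, -1198.063], [0.0, 0.0, 0.0, 1.0]] ['image', 'fovy', 'cx', 'cy', 'extrinsics']
wrist 65.70646984690485 317.7766234702546 203.88588034937425 [[0.392, 0.92, -0.003, -624.499], [-0.878, 0.373, -0.3, 37.56], [-0.275, 0.12, 0.954, -390.514], [0.0, 0.0, 0.0, 1.0]] ['image', 'fovy', 'cx', 'cy', 'extrinsics']
{'t': 0.15, 'joints': array([-1.27061478,  0.43505035,  0.02495232,  1.5738752 , -0.01159157,
        1.13399191, -0.07510228]), 'joint_velocities': array([-2.73855414e-04, -3.30371677e-03, -1.20931222e-03, -2.85676428e-03,
       -7.82001435e-07,  7.92030304e-04, -8.92458098e-04]), 'tau': array([ 2.02957657e-03, -6.68268514e+01,  9.85900685e-01, -3.14694715e+01,
       -6.06003636e-02,  3.93917388e-02,  5.99012355e-05]), 'position': array([244.86001102, 574.58470093, 195.73782256]), 'tool_rot': array([-6.53783545e-05,  2.00055397e-01,  9.79784410e-01, -5.86399601e-04]), 'wrist_force': array([ 0.62987672, -1.00906293, -0.10988753]), 'moment': array([ 0.03857089, -0.02804624,  0.02196786]), 'width': 91.90716822947175}
```

View pics/side0.png

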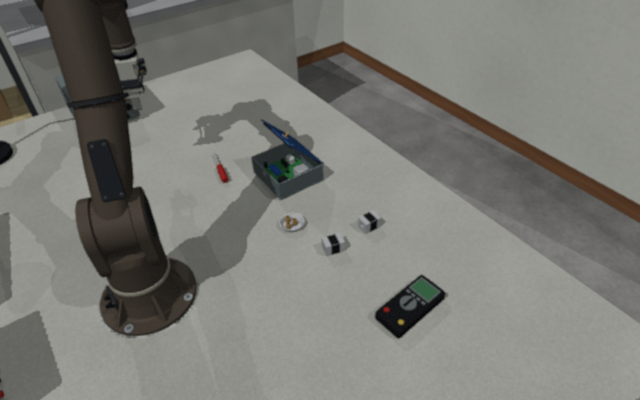

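View pics/top0.png

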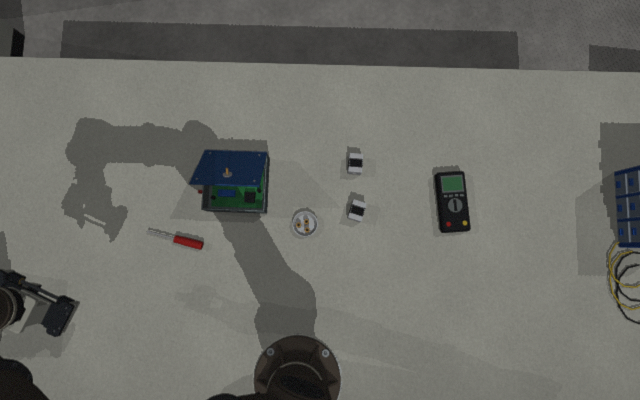

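View pics/wrist0.png

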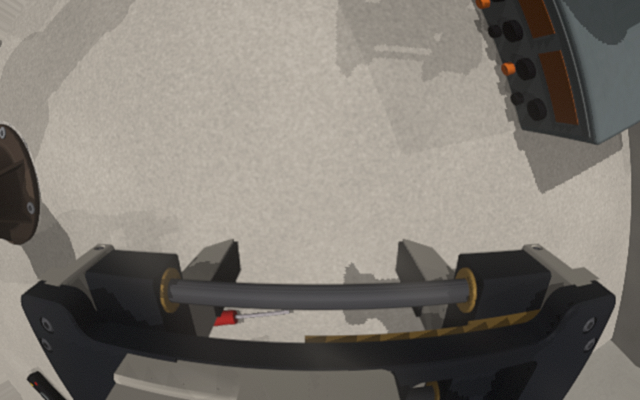

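```bash
python3 - <<'E'
from h import *
d=load('top0')['image'][:,:,::-1]
a=cv2.resize(d[135:230,175:290],None,fx=6,fy=6,interpolation=cv2.INTER_CUBIC)
cv2.imwrite('pics/c1.png',a)
a=cv2.resize(d[140:230,280:400],None,fx=6,fy=6,interpolation=cv2.INTER_CUBIC)
cv2.imwrite('pics/c2.png',a)
d=load('side0')['image'][:,:,::-1]
a=cv2.resize(d[110:260,240:390],None,fx=4,fy=4,interpolation=cv2.INTER_CUBIC)
cv2.imwrite('pics/c3.png',a)
E
```

```text
(no output)
```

View pics/c1.png

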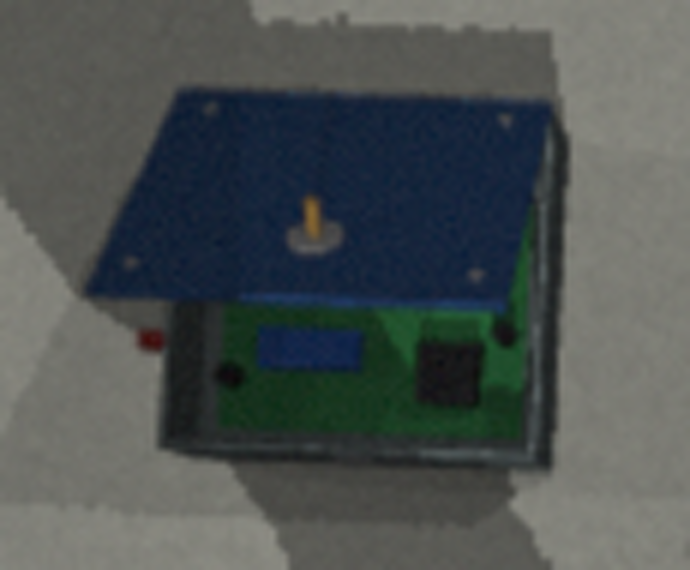

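View pics/c2.png

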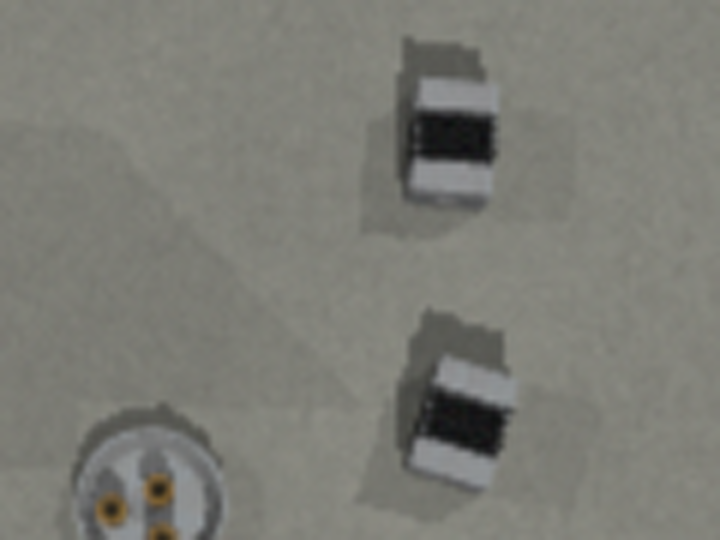

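View pics/c3.png

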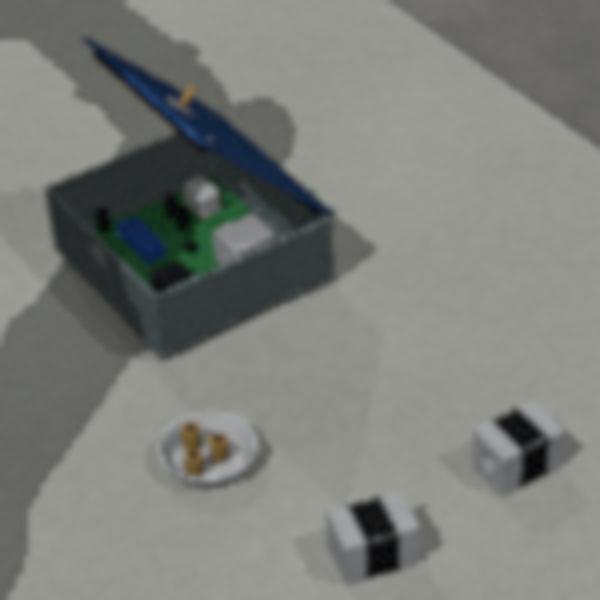

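```bash
cat >> h.py <<'E'
def ray(d,u,v):
    f=200/np.tan(np.radians(d['fovy']/2)); E=d['extrinsics']; R=E[:3,:3]; C=-R.T@E[:3,3]
    return C, R.T@np.array([(u-d['cx'])/f,-(v-d['cy'])/f,-1])
def atz(d,u,v,z):
    C,g=ray(d,u,v); return C+g*(z-C[2])/g[2]
def proj(d,P):
    f=200/np.tan(np.radians(d['fovy']/2)); q=d['extrinsics']@np.append(P,1)
    return d['cx']-f*q[0]/q[2], d['cy']+f*q[1]/q[2]
def tri(d1,p1,d2,p2):
    C1,g1=ray(d1,*p1);C2,g2=ray(d2,*p2)
    A=np.stack([g1,-g2],1);s,_,_,_=np.linalg.lstsq(A,C2-C1,rcond=None)
    P,Q=C1+s[0]*g1,C2+s[1]*g2
    return (P+Q)/2,np.linalg.norm(P-Q)
E
python3 - <<'E'
from h import *
t=load('top0');s=load('side0')
np.set_printoptions(precision=1,suppress=True)
c1=lambda u,v:(175+u/6,135+v/6)
c2=lambda u,v:(280+u/6,140+v/6)
c3=lambda u,v:(240+u/4,110+v/4)
print('C',ray(t,0,0)[0],ray(s,0,0)[0])
for n,p in dict(FR=(550,467),FL=(162,447),RR=(565,130)).items(): print(n,atz(t,*c1(*p),70))
for n,p in dict(FR=(160,290),FL=(50,188),RR=(330,215)).items(): print('side',n,atz(s,*c3(*p),70))
print('hingelid top',atz(t,*c1(180,90),73),atz(t,*c1(552,103),73))
print('stud tip',tri(t,c1(313,200),s,c3(190,88)), 'stud base',tri(t,c1(315,238),s,c3(177,103)))
print('free corner far',tri(t,c1(88,293),s,c3(88,40)))
kA=[(420,78),(497,84),(490,196),(408,190)]
kB=[(443,355),(518,380),(485,490),(408,465)]
for k in (kA,kB):
    P=np.array([atz(t,*c2(*p),40) for p in k]);print(P, P.mean(0)); print(np.linalg.norm(np.roll(P,-1,0)-P,axis=1))
    e=P[0]+P[1]-P[2]-P[3]; print('axis deg',np.degrees(np.arctan2(e[1],e[0])))
print('dish',atz(t,*c2(150,500),12))
E
```

```text
C [ 378.6  -45.5 1250.2] [ -54.1 -913.  1038.8]
FR [471.8  97.1  70. ]
FL [476.9 280.8  70. ]
RR [634.2  96.1  70. ]
side FR [487.  107.6  70. ]
side FL [483.5 275.7  70. ]
side RR [648.4 103.8  70. ]
hingelid top [648.5 281.   73. ] [646.6 102.4  73. ]
stud tip (array([577.6, 191.6, 176.7]), np.float64(0.43726499117601864)) stud base (array([563.2, 191.3, 168.4]), np.float64(2.5302143078603767))
free corner far (array([534.7, 280.8, 192.4]), np.float64(6.504498588205061))
[[ 657.6 -139.    40. ]
 [ 655.6 -177.1   40. ]
 [ 599.5 -174.3   40. ]
 [ 601.5 -134.    40. ]] [ 628.5 -156.1   40. ]
[38.1 56.2 40.3 56.4]
axis deg -4.001676922520827
[[ 520.4 -152.3   40. ]
 [ 509.  -188.9   40. ]
 [ 455.1 -173.5   40. ]
 [ 466.3 -136.1   40. ]] [ 487.7 -162.7   40. ]
[38.4 56.1 39.1 56.4]
axis deg -16.33084987756635
dish [447.9 -10.8  12. ]
```

>>> {"fn": "move_arm", "kwargs": {
  "motion": [
    [[0, 0, -2, -7.7, 0], [0, 0, -2, -7.7, 0], [0, 0, -1, -7.7, 0]]
  ]
}}

```text
t: 0.45
position: [245.2, 575.4, 247.8]
tool_rot: [0.0, -0.003, 1.0, 0.001]
wrist_force: [-0.7, 0.4, -0.2]
width: 72.5
```

>>> {"fn": "move_arm", "kwargs": {
  "motion": [
    [[-3.0, -3.4, 0, 0, 0], [-3.0, -3.4, 0, 0, 0], [-3.0, -3.4, 0, 0, 0], [-3.0, -3.4, 0, 0, 0], [-3.0, -3.4, 0, 0, 0], [-3.0, -3.4, 0, 0, 0], [-3.0, -3.4, 0, 0, 0], [-3.0, -3.4, 0, 0, 0], [-3.0, -3.4, 0, 0, 0], [-3.0, -3.4, 0, 0, 0]]
  ]
}}

```text
t: 1.45
position: [545.9, 233.4, 246.2]
tool_rot: [-0.0, -0.0, 1.0, -0.0]
wrist_force: [0.2, 0.1, 0.5]
width: 0.3
```

```bash
python3 - <<'E'
import numpy as np
for th in [.85,.78,.7,.62,.54,.46,.38,.3,.22,.14,.06,0]:
    x=650-138*np.cos(th); z=70+5/np.cos(th)+(648-x+10)*np.tan(th); print(th,round(x),round(z))
E
```

```text
0.85 559 190
0.78 552 182
0.7 544 172
0.62 538 162
0.54 532 152
0.46 526 141
0.38 522 130
0.3 518 118
0.22 515 107
0.14 513 95
0.06 512 84
0 512 75
```

>>> {"fn": "move_arm", "kwargs": {
  "motion": [
    [[-0.8, 0, 2, 0, 0], [-0.4, 0, 2, 0, 0], [0, 0, 1, 0, 0], [0, 0, 0, 0, 0]]
  ]
}}

```text
t: 1.85
position: [555.8, 234.8, 194.7]
tool_rot: [-0.002, -0.0, 1.0, -0.001]
wrist_force: [-0.8, 0.1, 1.0]
width: 0.3
```

>>> {"fn": "move_arm", "kwargs": {
  "motion": [
    [[0.2, 0, 0.6, 0, 0], [0.3, 0, 0.6, 0, 0], [0.4, 0, 0.5, 0, 0], [0.4, 0, 0.5, 0, 0], [0.3, 0, 0.5, 0, 0], [0.3, 0, 0.5, 0, 0], [0.3, 0, 0.5, 0, 0], [0.3, 0, 0.5, 0, 0]]
  ]
}}

```text
t: 2.65
position: [530.1, 235.5, 154.6]
tool_rot: [-0.001, -0.001, 1.0, 0.0]
wrist_force: [-8.6, -0.3, 10.1]
width: 0.2
```

>>> {"fn": "move_arm", "kwargs": {
  "motion": [
    [[0.3, 0, 0.6, 0, 0], [0.3, 0, 0.5, 0, 0], [0.2, 0, 0.6, 0, 0], [0.2, 0, 0.5, 0, 0], [0.2, 0, 0.6, 0, 0], [0.2, 0, 0.6, 0, 0], [0.2, 0, 0.6, 0, 0], [0.1, 0, 0.6, 0, 0]]
  ]
}}

```text
t: 3.45
position: [514.8, 235.0, 107.7]
tool_rot: [-0.0, -0.0, 1.0, -0.0]
wrist_force: [0.1, 0.5, 2.7]
width: 0.5
```

```bash
python3 - <<'E'
from h import *
d=snap('side','s1'); cv2.imwrite('pics/s1c.png',cv2.resize(d['image'][60:260,180:400,::-1],None,fx=3,fy=3))
E
```

```text
(no output)
```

View pics/s1c.png

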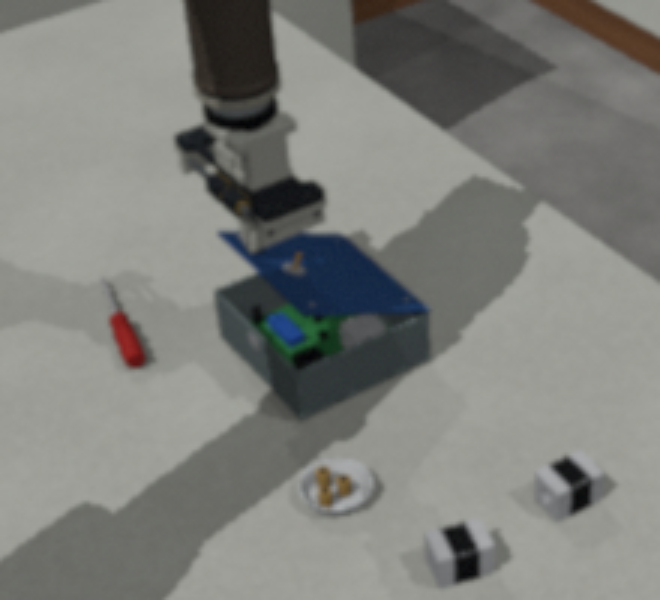

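Lid is following the finger. Continue down to closed.

>>> {"fn": "move_arm", "kwargs": {
  "motion": [
    [[0.2, 0, 0.5, 0, 0], [0.1, 0, 0.5, 0, 0], [0.1, 0, 0.5, 0, 0], [0.1, 0, 0.5, 0, 0], [0, 0, 0.5, 0, 0], [0, 0, 0.4, 0, 0], [0, 0, 0.4, 0, 0], [0, 0, 0.2, 0, 0], [0, 0, 0, 0, 0]]
  ]
}}

```text
t: 4.4
position: [510.0, 235.0, 73.0]
tool_rot: [-0.0, -0.0, 1.0, -0.0]
wrist_force: [0.3, 0.5, 0.7]
width: 0.5
```

>>> {"fn": "move_arm", "kwargs": {
  "motion": [
    [[0, 0, 0.2, 0, 0], [0, 0, 0.1, 0, 0], [0, 0, 0, 0, 0]]
  ]
}}

```text
t: 4.7
position: [510.1, 235.1, 70.3]
tool_rot: [-0.0, -0.0, 1.0, 0.0]
wrist_force: [1.1, -0.3, 1.5]
width: 0.3
```

```bash
python3 - <<'E'
from h import *
d=snap('side','s2'); cv2.imwrite('pics/s2c.png',cv2.resize(d['image'][60:200,200:360,::-1],None,fx=4,fy=4))
E
```

```text
(no output)
```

View pics/s2c.png

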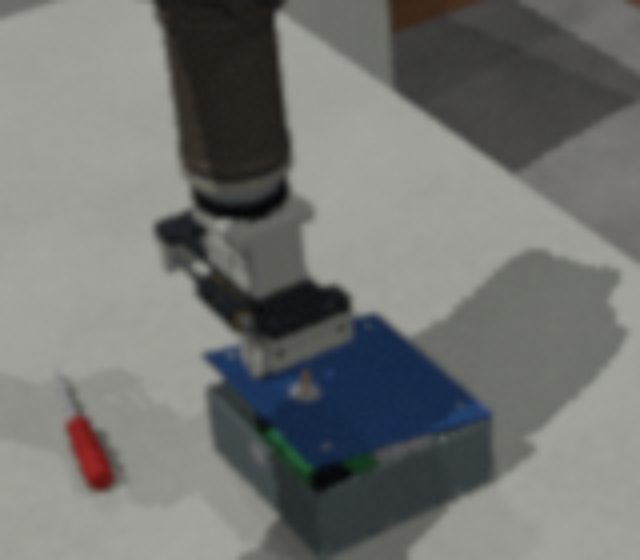

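>>> {"fn": "move_arm", "kwargs": {
  "motion": [
    [[0, 0, 0.3, 0, 0], [0, 0, 0.3, 0, 0], [0, 0, 0.3, 0, 0], [0, 0, 0, 0, 0]]
  ]
}}

```text
t: 5.15
position: [510.0, 235.0, 60.8]
tool_rot: [-0.0, -0.0, 1.0, -0.0]
wrist_force: [-0.1, 0.0, 1.1]
width: 0.4
```

```bash
python3 - <<'E'
from h import *
d=snap('side','s3'); cv2.imwrite('pics/s3c.png',cv2.resize(d['image'][110:200,230:340,::-1],None,fx=6,fy=6,interpolation=cv2.INTER_CUBIC))
d=snap('wrist','w3')
E
```

```text
(no output)
```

View pics/s3c.png

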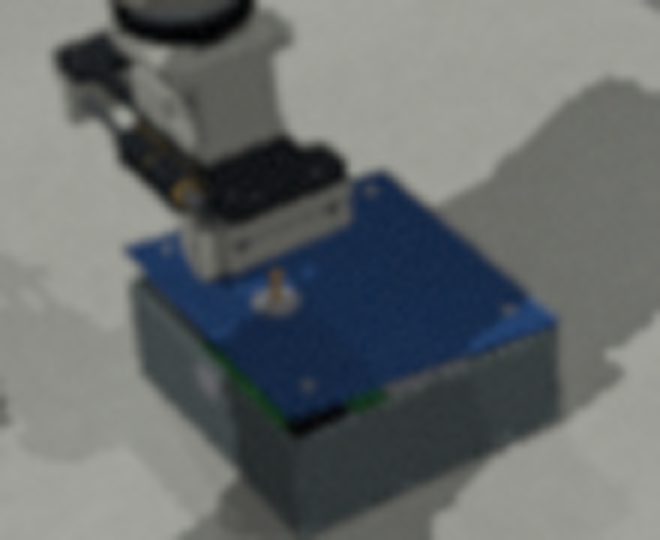

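View pics/w3.png

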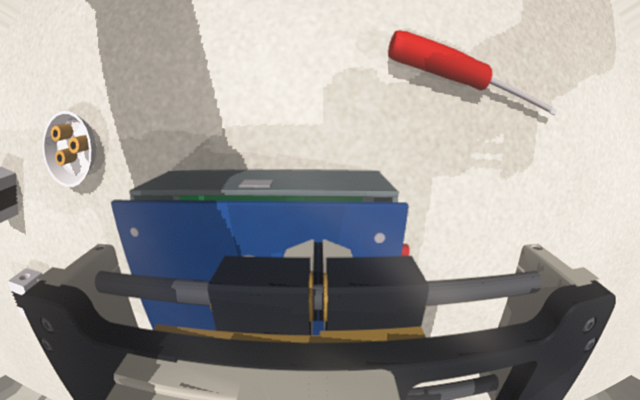

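```bash
python3 - <<'E'
from h import *
o=r.get_obs();p=o['position'];print(p,o['joint_velocities'].round(3))
d=load('s3')
for z in [0,19,40,66]:
  u=proj(d,p+[0,0,z]); print(z,((u[0]-230)*6,(u[1]-110)*6))
for q in [(648,102,75),(648,281,75),(478,102,75),(478,281,75),(523,192,95),(523,192,75)]:
  u=proj(d,q); print(q,((u[0]-230)*6,(u[1]-110)*6))
d=load('s2')
E
```

```text
[510.19770366 234.92629621  61.10113001] [-0.    -0.004  0.001 -0.003  0.     0.002  0.001]
0 (np.float64(215.32754447596017), np.float64(312.5385978895148))
19 (np.float64(211.772364400848), np.float64(285.24137527314144))
40 (np.float64(207.7757693310225), np.float64(254.55490003880755))
66 (np.float64(202.7270766914279), np.float64(215.7902569003519))
(648, 102, 75) (np.float64(556.1422797448895), np.float64(317.09458881469635))
(648, 281, 75) (np.float64(376.55038826761347), np.float64(166.2061673106557))
(478, 102, 75) (np.float64(290.14922932146965), np.float64(440.03230627680097))
(478, 281, 75) (np.float64(120.53917310773375), np.float64(273.93279852456703))
(523, 192, 95) (np.float64(269.9906325886552), np.float64(292.9207249645314))
(523, 192, 75) (np.float64(273.3059279458506), np.float64(322.1395649050464))
```

>>> {"fn": "move_arm", "kwargs": {
  "motion": [
    [[0, 0, -3, 0, 0], [0, 0, -3, 0, 0], [0, 0, 0, 0, 0], [0, 0, 0, 0, 0]]
  ]
}}

```text
t: 5.65
position: [510.6, 235.2, 121.9]
tool_rot: [0.001, -0.0, 1.0, 0.0]
wrist_force: [-0.5, -0.1, 0.3]
width: 0.4
```

```bash
python3 - <<'E'
from h import *
d=snap('side','s4'); cv2.imwrite('pics/s4c.png',cv2.resize(d['image'][90:200,230:340,::-1],None,fx=5,fy=5,interpolation=cv2.INTER_CUBIC))
o=r.get_obs();p=o['position'];print(p,o['wrist_force'])
for z in [0,19,40,66]:
  u=proj(d,p+[0,0,z]); print(z,((u[0]-230)*5,(u[1]-90)*5))
for q in [(648,102,75),(648,281,75),(478,102,75),(478,281,75),(523,192,95),(523,192,75)]:
  u=proj(d,q); print(q,((u[0]-230)*5,(u[1]-90)*5))
E
```

```text
[509.97698281 234.85656982 120.98586112] [ 0.46214385 -0.10582174 -0.7712316 ]
0 (np.float64(169.69819481937947), np.float64(287.66181588042616))
19 (np.float64(166.5776956379699), np.float64(263.7187352698511))
40 (np.float64(163.06819731192945), np.float64(236.7909277499308))
66 (np.float64(158.63247491922493), np.float64(202.75635422804896))
(648, 102, 75) (np.float64(463.4518997874079), np.float64(364.2454906789136))
(648, 281, 75) (np.float64(313.7919902230112), np.float64(238.50513942554642))
(478, 102, 75) (np.float64(241.79102443455804), np.float64(466.69358856400083))
(478, 281, 75) (np.float64(100.44931092311145), np.float64(328.27733210380586))
(523, 192, 95) (np.float64(224.99219382387935), np.float64(344.1006041371095))
(523, 192, 75) (np.float64(227.7549399548755), np.float64(368.449637420872))
```

View pics/s4c.png

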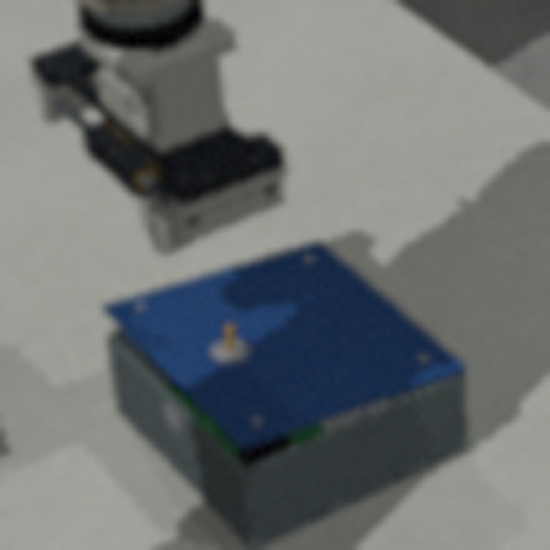

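```bash
cat >> h.py <<'E'
def projw(d,P):
    f=200/np.tan(np.radians(d['fovy']/2)); q=d['extrinsics']@np.append(P,1)
    x,y,z=q[0],-q[1],-q[2]; th=np.arctan2(np.hypot(x,y),z); k=f*th/np.hypot(x,y)
    return d['cx']+k*x, d['cy']+k*y
def rayw(d,u,v):
    f=200/np.tan(np.radians(d['fovy']/2)); E=d['extrinsics']; R=E[:3,:3]; C=-R.T@E[:3,3]
    a,b=u-d['cx'],v-d['cy']; rr=np.hypot(a,b); th=rr/f
    return C, R.T@np.array([np.sin(th)*a/rr,-np.sin(th)*b/rr,-np.cos(th)])
def atzw(d,u,v,z):
    C,g=rayw(d,u,v); return C+g*(z-C[2])/g[2]
E
python3 - <<'E'
from h import *
np.set_printoptions(precision=1,suppress=True)
d=load('w3'); print(d['fovy'],d['extrinsics'])
E=d['extrinsics'];print('C',-E[:3,:3].T@E[:3,3])
print('dish',projw(d,(448,-11,12)),'tcp',projw(d,(510,235,61)), 'frontrim',projw(d,(476,105,70)),projw(d,(476,281,70)))
print('lid corner closed',projw(d,(478,102,75)),projw(d,(478,281,75)),'15up',projw(d,(478,102,93)),projw(d,(478,281,93)))
d=snap('wrist','w4'); o=r.get_obs(); print(o['position'],projw(d,o['position']))
E
```

```text
65.70646984690485 [[  -0.     1.    -0.  -235.1]
 [  -1.    -0.    -0.3  483.7]
 [  -0.3    0.     1.  -108.3]
 [   0.     0.     0.     1. ]]
C [429.1 235.8 247.5]
dish (np.float64(66.64558225776395), np.float64(150.24792057299837)) tcp (np.float64(317.0471079716294), np.float64(236.64060797554475)) frontrim (np.float64(126.50205533854441), np.float64(191.50981440479464)) (np.float64(393.1283802665305), np.float64(190.2211988565313))
lid corner closed (np.float64(119.69895692993478), np.float64(196.40282660990266)) (np.float64(394.8273278296781), np.float64(195.67049818474666)) 15up (np.float64(104.50047324143242), np.float64(204.42109670021665)) (np.float64(402.5717091814919), np.float64(204.86631035160028))
[509.6 234.7 120.5] (np.float64(316.744442680328), np.float64(235.942615960054))
```

View pics/w4.png

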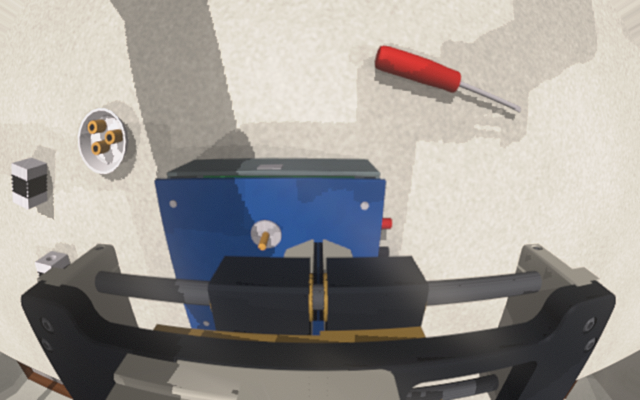

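```bash
python3 - <<'E'
from h import *
np.set_printoptions(precision=2,suppress=True)
obs={'s1':[(180+220/3,60+235/3),(180+310/3,60+312/3)],'s2':[(200+205/4,60+355/4),(200+318/4,60+465/4)],'s3':[(230+125/6,110+248/6),(230+297/6,110+425/6)],'s4':[(230+105/5,90+308/5),(230+243/5,90+450/5)]}
for k,ps in obs.items():
  d=load(k)
  for p,y in zip(ps,(281,102)):
    b=[]
    for th in np.arange(0,.9,.01):
      P=(648-170*np.cos(th)-5*np.sin(th)*1,y,70+170*np.sin(th)+5*np.cos(th)); u=proj(d,P); b.append((np.hypot(u[0]-p[0],u[1]-p[1]),th))
    print(k,y,min(b))
E
```

```text
s1 281 (np.float64(2.6427319759081747), np.float64(0.41000000000000003))
s1 102 (np.float64(3.09367079844505), np.float64(0.45))
s2 281 (np.float64(1.8308030901393197), np.float64(0.16))
s2 102 (np.float64(1.5122119339272453), np.float64(0.17))
s3 281 (np.float64(1.3050453462728813), np.float64(0.1))
s3 102 (np.float64(1.421373755543023), np.float64(0.06))
s4 281 (np.float64(1.45862095905295), np.float64(0.1))
s4 102 (np.float64(0.5777005787215035), np.float64(0.08))
```

```bash
python3 - <<'E'
from h import *
d=load('w4')
for dz in (0,10,19,28,40):
  print(dz,[tuple(np.round(projw(d,(510+dx,235+dy,120.5+dz)))) for dx,dy in((-9.5,0),(-9.5,19),(9.5,0))])
cv2.imwrite('pics/w4c.png',cv2.resize(d['image'][200:380,180:460,::-1],None,fx=2.8,fy=2.8,interpolation=cv2.INTER_CUBIC))
E
```

```text
0 [(np.float64(317.0), np.float64(223.0)), (np.float64(347.0), np.float64(223.0)), (np.float64(317.0), np.float64(249.0))]
10 [(np.float64(317.0), np.float64(229.0)), (np.float64(348.0), np.float64(229.0)), (np.float64(317.0), np.float64(256.0))]
19 [(np.float64(317.0), np.float64(235.0)), (np.float64(349.0), np.float64(234.0)), (np.float64(317.0), np.float64(263.0))]
28 [(np.float64(317.0), np.float64(241.0)), (np.float64(351.0), np.float64(241.0)), (np.float64(317.0), np.float64(270.0))]
40 [(np.float64(317.0), np.float64(250.0)), (np.float64(353.0), np.float64(250.0)), (np.float64(317.0), np.float64(281.0))]
```

View pics/w4c.png

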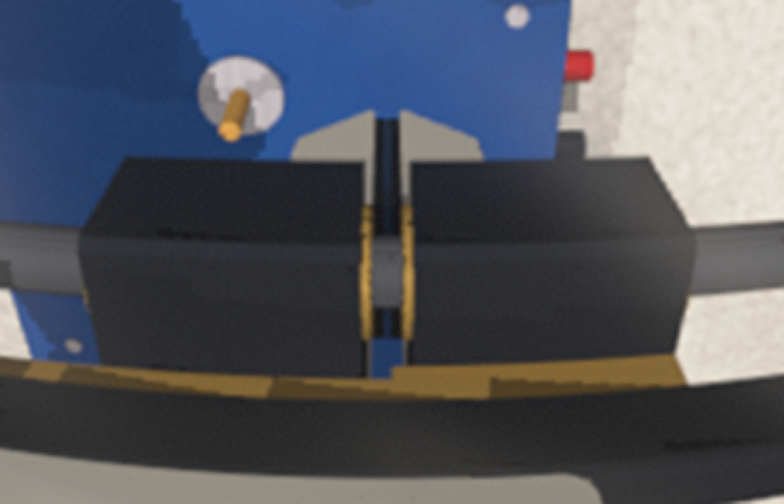

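>>> {"fn": "move_arm", "kwargs": {
  "motion": [
    [[0, 0, 3, 0, 0], [0, 0, 2, 0, 0], [0, 0, 0.6, 0, 0], [0, 0, 0.5, 0, 0], [0, 0, 0.4, 0, 0], [0, 0, 0.4, 0, 0], [0, 0, 0, 0, 0]]
  ]
}}

```text
t: 6.45
position: [510.4, 235.3, 52.4]
tool_rot: [0.0, -0.0, 1.0, 0.0]
wrist_force: [-0.4, -0.0, 0.8]
width: 0.3
```

>>> {"fn": "move_arm", "kwargs": {
  "motion": [
    [[0, 0, 0.3, 0, 0], [0, 0, 0.3, 0, 0], [0, 0, 0, 0, 0]]
  ]
}}

```text
t: 6.75
position: [510.2, 235.2, 46.2]
tool_rot: [0.0, -0.0, 1.0, 0.0]
wrist_force: [0.1, -0.5, 0.1]
width: 0.2
```

>>> {"fn": "move_arm", "kwargs": {
  "motion": [
    [[0, 0, 0.2, 0, 0], [0, 0, 0.2, 0, 0], [0, 0, 0, 0, 0]]
  ]
}}

```text
t: 7.05
position: [510.4, 235.3, 44.6]
tool_rot: [0.0, -0.0, 1.0, 0.0]
wrist_force: [-8.5, -3.4, 30.3]
width: 0.4
```

```bash
python3 - <<'E'
from h import *
d=snap('side','s5'); cv2.imwrite('pics/s5c.png',cv2.resize(d['image'][90:200,230:340,::-1],None,fx=6,fy=6,interpolation=cv2.INTER_CUBIC))
E
```

```text
(no output)
```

View pics/s5c.png

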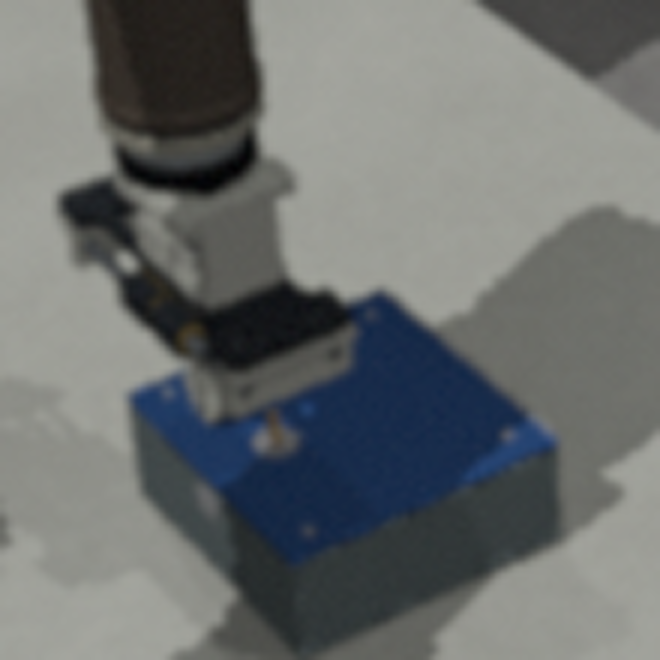

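```bash
python3 - <<'E'
from h import *
d=load('s4');p=np.array([510,235,121])
for h in (66,94):
  for dx in(-37,37):
    for dy in (-95,95):
      u=proj(d,p+[dx,dy,h]); print(h,dx,dy,np.round(((u[0]-230)*5,(u[1]-90)*5)))
print(atz(d,230+165/5,90+250/5,187),atz(d,230+285/5,90+200/5,187),atz(d,230+165/5,90+250/5,150))
E
```

```text
66 -37 -95 [185. 295.]
66 -37 95 [ 35. 157.]
66 37 -95 [289. 251.]
66 37 95 [134. 119.]
94 -37 -95 [181. 257.]
94 -37 95 [ 29. 119.]
94 37 -95 [286. 213.]
94 37 95 [129.  82.]
[487.04321534 187.90221387 187.        ] [574.94684548 188.62515942 187.        ] [510.54981709 235.72101901 150.        ]
```

>>> {"fn": "move_arm", "kwargs": {
  "motion": [
    [[0, 0, -3, 0, 0], [0, 0, -4, 0, 5], [0, 0, -4, 0, 9], [0, 0, 0, 0, 9]]
  ]
}}

```text
t: 7.5
position: [513.3, 236.5, 157.6]
tool_rot: [0.004, 0.0, 1.0, 0.002]
wrist_force: [0.4, 0.4, -0.3]
width: 19.8
```

```bash
python3 - <<'E'
from h import *
d=snap('top','t6');snap('side','s6')
cv2.imwrite('pics/t6c.png',cv2.resize(d['image'][130:230,170:300,::-1],None,fx=6,fy=6,interpolation=cv2.INTER_CUBIC))
d=load('s6')
cv2.imwrite('pics/s6c.png',cv2.resize(d['image'][60:200,200:360,::-1],None,fx=5,fy=5,interpolation=cv2.INTER_CUBIC))
o=r.get_obs();p=o['position'];print(p)
for z in [0,19,28,47,66]:
  for y in (-46,46):
   u=proj(d,p+[0,y,z]); print(z,y,((u[0]-200)*5,(u[1]-60)*5))
E
```

```text
[510.67476976 235.28526828 153.03975028]
0 -46 (np.float64(352.1732587958144), np.float64(430.0414723824872))
0 46 (np.float64(279.1723144422005), np.float64(363.8546007578809))
19 -46 (np.float64(349.22750413334995), np.float64(405.24862098458783))
19 46 (np.float64(275.73288095701105), np.float64(339.41413092910966))
28 -46 (np.float64(347.8145344352967), np.float64(393.3564059946738))
28 46 (np.float64(274.08385830269566), np.float64(327.69624523563687))
47 -46 (np.float64(344.7936224738572), np.float64(367.9309955555574))
47 46 (np.float64(270.55989037205137), np.float64(302.65507718940364))
66 -46 (np.float64(341.72006076665696), np.float64(342.0624601884131))
66 46 (np.float64(266.9767723028909), np.float64(277.1935907442252))
```

View pics/s6c.png

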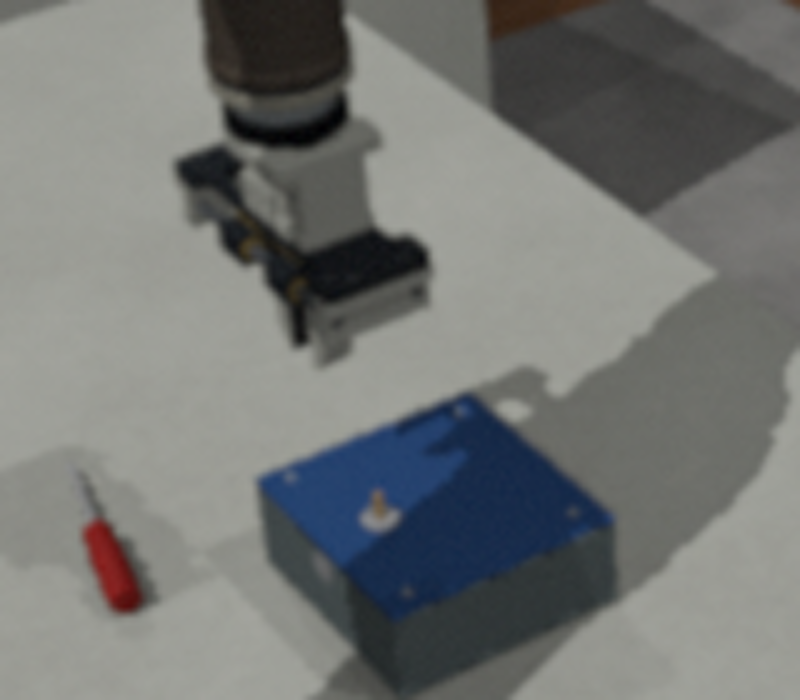

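View pics/t6c.png

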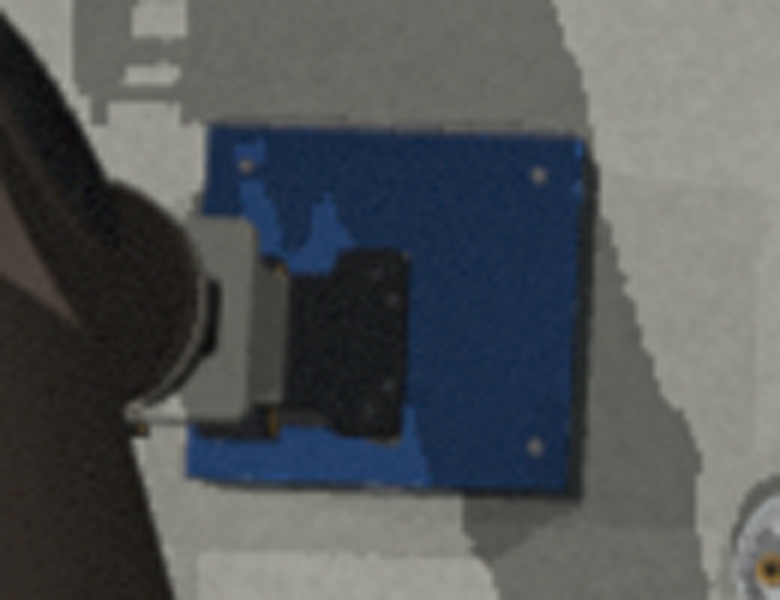

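```bash
python3 - <<'E'
from h import *
np.set_printoptions(precision=1,suppress=True)
t=load('t6');s=load('s6')
for n,p in dict(RL=(208,125),RR=(585,136),FL=(188,476),FR=(573,492)).items(): print(n,atz(t,170+p[0]/6,130+p[1]/6,75))
for n,p in dict(RL=(470,393),RR=(616,520),FL=(260,482),FR=(397,617)).items(): print(n,atz(s,200+p[0]/5,60+p[1]/5,75))
print(atz(s,200+378/5,60+492/5,95),atz(s,200+380/5,60+519/5,75))
sc=[atzw(load('w4'),262,243,75)]; print(sc)
E
```

```text
RL [645.6 281.2  75. ]
RR [644.7 100.7  75. ]
FL [476.9 281.4  75. ]
FR [473.7  99.9  75. ]
RL [648.5 273.8  75. ]
RR [645.8  96.1  75. ]
FL [481.1 273.5  75. ]
FR [480.4  99.8  75. ]
[525.7 192.7  95. ] [523.9 190.6  75. ]
[array([536. , 188.8,  75. ])]
```

>>> {"fn": "move_arm", "kwargs": {
  "motion": [
    [[-1.1, -4.3, 0, 0, 9.18], [-1.1, -4.3, 0, 0, 9.18], [-1.1, -4.3, 0, 0, 9.18], [-1.1, -4.3, 0, 0, 9.18], [-1.1, -4.3, 0, 0, 9.18], [-1.1, -4.3, 0, 0, 9.18], [-1.1, -4.3, 0, 0, 9.18], [-1.1, -4.3, 0, 0, 9.18], [-1.0, -4.5, 2, 0, 9.18], [0, 0, 2, 4, 9.18]]
  ]
}}

```text
t: 8.6
position: [607.4, -163.2, 110.7]
tool_rot: [-0.0, 0.04, 0.999, -0.003]
wrist_force: [-0.4, 0.8, -0.4]
width: 91.9
```

>>> {"fn": "move_arm", "kwargs": {
  "motion": [
    [[0, 0, 0, 0, 9.18], [0, 0, 0, 0, 9.18]]
  ]
}}

```text
t: 8.8
position: [607.3, -152.3, 111.2]
tool_rot: [-0.001, 0.033, 0.999, 0.001]
wrist_force: [0.8, -0.4, -0.1]
width: 91.9
```

```bash
python3 - <<'E'
from h import *
np.set_printoptions(precision=1,suppress=True)
d=snap('wrist','w7');o=r.get_obs();p=o['position'];print(p,o['tool_rot'],o['width'],projw(d,p),projw(d,p+[0,0,29.5]))
t=snap('top','t7')
cv2.imwrite('pics/t7c.png',cv2.resize(t['image'][130:230,170:300,::-1],None,fx=6,fy=6,interpolation=cv2.INTER_CUBIC))
E
```

```text
[ 608.1 -152.   112.2] [-0.  0.  1.  0.] 91.7337270488982 (np.float64(317.4780991060799), np.float64(238.5255216428924)) (np.float64(317.3894203090591), np.float64(259.349322439463))
```

View pics/w7.png

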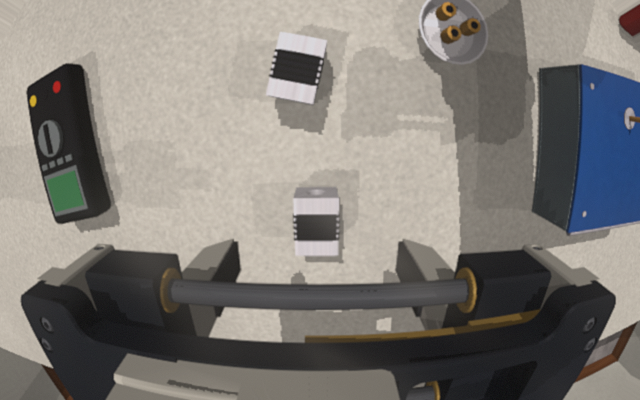

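View pics/t7c.png

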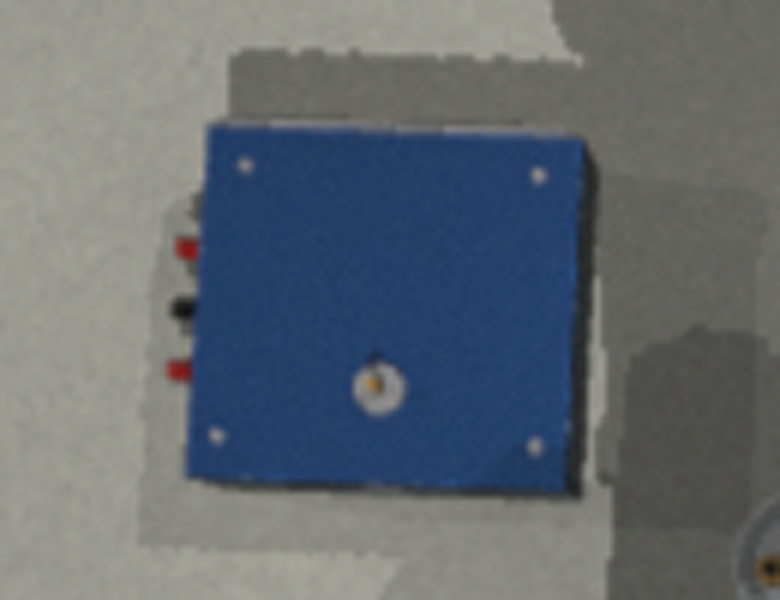

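```bash
python3 - <<'E'
from h import *
np.set_printoptions(precision=1,suppress=True)
d=load('w7');a=d['image'][170:270,260:380,::-1]
cv2.imwrite('pics/w7c.png',cv2.resize(a,None,fx=6,fy=6,interpolation=cv2.INTER_CUBIC))
t=load('t7')
print(atz(t,170+380/6,130+388/6,75),atz(t,170+373/6,130+383/6,95))
E
```

```text
[520.8 193.   75. ] [520.7 192.3  95. ]
```

View pics/w7c.png

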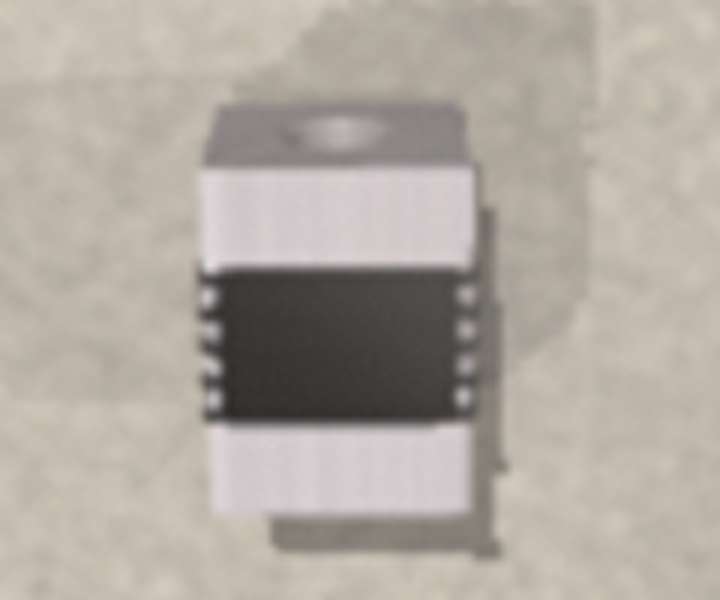

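```bash
python3 - <<'E'
from h import *
np.set_printoptions(precision=1,suppress=True)
d=load('w7')
P=np.array([atzw(d,260+u/6,170+v/6,40) for u,v in((200,167),(475,165),(470,512),(212,513))]);print(P,P.mean(0),np.linalg.norm(np.roll(P,-1,0)-P,axis=1))
e=P[0]+P[1]-P[2]-P[3];print(np.degrees(np.arctan2(-e[1],-e[0])))
o=r.get_obs();R=o['tool_rot'];print(np.round(R,3),o['position'])
E
```

```text
[[ 599.9 -172.6   40. ]
 [ 602.3 -132.9   40. ]
 [ 658.  -136.1   40. ]
 [ 655.6 -176.    40. ]] [ 628.9 -154.4   40. ] [39.8 55.9 40.  55.8]
-3.3491708902677355
[0. 0. 1. 0.] [ 608.6 -152.   112.8]
```

>>> {"fn": "move_arm", "kwargs": {
  "motion": [
    [[0, -0.2, 4, 0, 9.18], [0, 0, 4, 0, 9.18], [0, 0, 3, 0, 9.18], [0, 0, 1, 0, 9.18], [0, 0, 0.5, 0, 9.18], [0, 0, 0.5, 0, 9.18], [0, 0, 0, 0, 9.18]]
  ]
}}

```text
t: 9.6
position: [608.9, -155.6, -16.6]
tool_rot: [0.001, 0.035, 0.999, -0.0]
wrist_force: [-0.6, -0.3, -0.1]
width: 91.7
```

```bash
python3 - <<'E'
from h import *
s=snap('side','s8');w=snap('wrist','w8')
cv2.imwrite('pics/s8c.png',cv2.resize(s['image'][140:260,310:440,::-1],None,fx=5,fy=5,interpolation=cv2.INTER_CUBIC))
E
```

```text
(no output)
```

View pics/s8c.png

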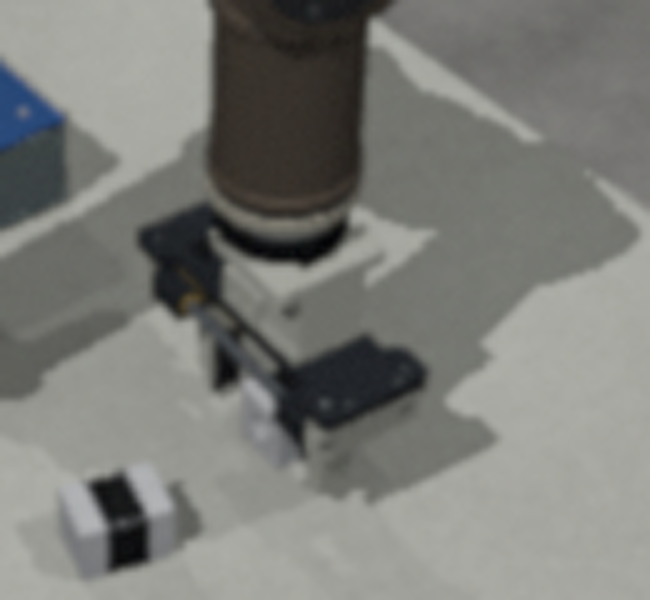

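View pics/w8.png

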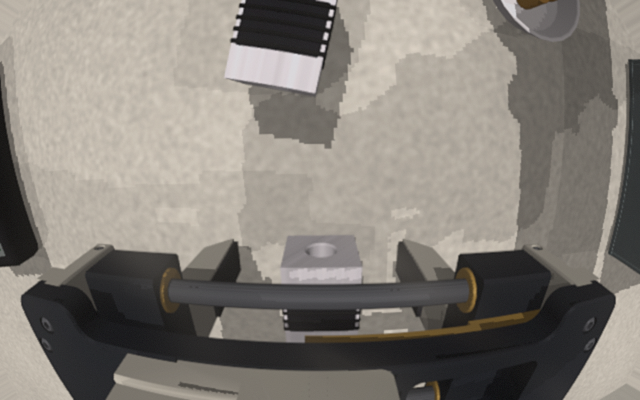

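>>> {"fn": "move_arm", "kwargs": {
  "motion": [
    [[0, 0, 0.5, 0, 9.18], [0, 0, 0.3, 0, 6], [0, 0, 0, 0, 4.5], [0, 0, 0, 0, 3.5], [0, 0, 0, 0, 3.5], [0, 0, 0, 0, 3.5], [0, 0, 0, 0, 3.5], [0, 0, 0, 0, 3.5]]
  ],
  "grip_force": 4
}}

```text
t: 10.5
position: [608.0, -155.5, -25.6]
tool_rot: [-0.0, 0.035, 0.999, 0.0]
wrist_force: [-0.8, 1.4, 0.4]
width: 40.7
```

```bash
python3 - <<'E'
import numpy as np
a=np.radians(np.linspace(154.6,64.6,16));p=53.7*np.c_[np.cos(a),np.sin(a)];d=np.diff(p,axis=0)/10
print([[round(-x,2),0,round(-z,2)] for x,z in d]); print(p.round(0).tolist())
E
```

```text
[[np.float64(-0.27), 0, np.float64(-0.49)], [np.float64(-0.32), 0, np.float64(-0.46)], [np.float64(-0.36), 0, np.float64(-0.43)], [np.float64(-0.41), 0, np.float64(-0.39)], [np.float64(-0.45), 0, np.float64(-0.34)], [np.float64(-0.48), 0, np.float64(-0.29)], [np.float64(-0.51), 0, np.float64(-0.24)], [np.float64(-0.53), 0, np.float64(-0.19)], [np.float64(-0.55), 0, np.float64(-0.13)], [np.float64(-0.56), 0, np.float64(-0.07)], [np.float64(-0.56), 0, np.float64(-0.02)], [np.float64(-0.56), 0, np.float64(0.04)], [np.float64(-0.55), 0, np.float64(0.1)], [np.float64(-0.54), 0, np.float64(0.16)], [np.float64(-0.52), 0, np.float64(0.21)]]
[[-49.0, 23.0], [-46.0, 28.0], [-43.0, 33.0], [-39.0, 37.0], [-35.0, 41.0], [-30.0, 44.0], [-26.0, 47.0], [-21.0, 50.0], [-15.0, 51.0], [-10.0, 53.0], [-4.0, 54.0], [1.0, 54.0], [7.0, 53.0], [12.0, 52.0], [18.0, 51.0], [23.0, 49.0]]
```

>>> {"fn": "move_arm", "kwargs": {
  "motion": [
    [[-0.3, 0, -0.5, 0, 3.5], [-0.3, 0, -0.45, 0, 3.5], [-0.4, 0, -0.45, 0, 3.5], [-0.4, 0, -0.4, 0, 3.5], [-0.4, 0, -0.3, 0, 3.5], [0, 0, 0, 0, 3.5]]
  ]
}}

```text
t: 11.1
position: [627.2, -157.0, -4.0]
tool_rot: [0.001, 0.035, 0.999, -0.0]
wrist_force: [0.2, -0.3, -2.3]
width: 40.3
```

```bash
python3 - <<'E'
from h import *
s=snap('side','s9');w=snap('wrist','w9')
a=cv2.resize(s['image'][170:240,340:420,::-1],None,fx=5,fy=5,interpolation=cv2.INTER_CUBIC)
b=cv2.resize(w['image'][200:375,240:400,::-1],None,fx=2,fy=2,interpolation=cv2.INTER_CUBIC)
cv2.imwrite('pics/m9.png',np.hstack([a,b]))
E
```

```text
(no output)
```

View pics/m9.png

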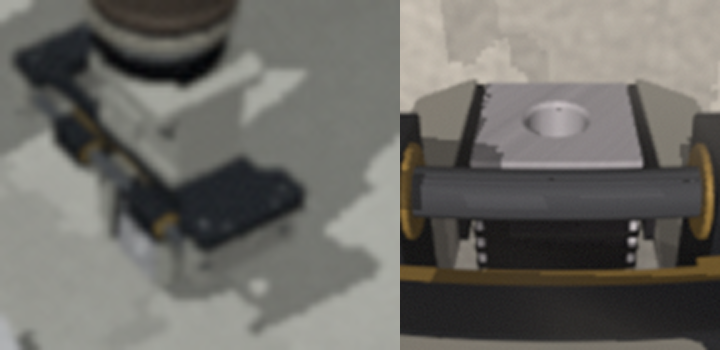

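```bash
cat >> h.py <<'E'
def ends(d,p,gx,gz,tilt,yaw=-3.5,hw=20):
    # knob grip point at TCP p + 48.5 up; end (-x, hole) is gx beyond grip along axis; grip height gz over lower face
    c,s=np.cos(np.radians(yaw)),np.sin(np.radians(yaw)); ax=np.array([-c,-s,0]); 
    t=np.radians(tilt); a=ax*np.cos(t)+np.array([0,0,1])*np.sin(t); n=-ax*np.sin(t)+np.array([0,0,1])*np.cos(t); y=np.array([-s,c,0])
    G=p+[0,0,48.5]
    return [tuple(np.round(projw(d,G+a*gx+n*h+y*sy*hw)).astype(int)) for h in(-gz,40-gz) for sy in(-1,1)]
E
python3 - <<'E'
from h import *
d=load('w9');p=r.get_obs()['position'];print(p)
for t in (0,5,10,15,20,30,40): print(t,ends(d,p,8,23,t))
E
```

```text
[ 625.99328779 -156.89009969   -4.62570095]
0 [(np.int64(282), np.int64(241)), (np.int64(352), np.int64(240)), (np.int64(272), np.int64(277)), (np.int64(360), np.int64(276))]
5 [(np.int64(281), np.int64(238)), (np.int64(352), np.int64(238)), (np.int64(272), np.int64(280)), (np.int64(360), np.int64(280))]
10 [(np.int64(281), np.int64(236)), (np.int64(352), np.int64(235)), (np.int64(273), np.int64(284)), (np.int64(360), np.int64(283))]
15 [(np.int64(281), np.int64(234)), (np.int64(353), np.int64(233)), (np.int64(273), np.int64(287)), (np.int64(360), np.int64(287))]
20 [(np.int64(280), np.int64(232)), (np.int64(353), np.int64(231)), (np.int64(273), np.int64(290)), (np.int64(360), np.int64(290))]
30 [(np.int64(279), np.int64(229)), (np.int64(354), np.int64(228)), (np.int64(273), np.int64(296)), (np.int64(360), np.int64(296))]
40 [(np.int64(278), np.int64(227)), (np.int64(354), np.int64(226)), (np.int64(274), np.int64(301)), (np.int64(359), np.int64(300))]
```

>>> {"fn": "move_arm", "kwargs": {
  "motion": [
    [[0, 0, 0, 0, 3.5], [0, 0, 0, 0, 3.5], [0, 0, -1, 0, 3.5], [0, 0, 0, 0, 3.5], [0, 0, 0, 0, 3.5]]
  ],
  "grip_force": 3
}}

```text
t: 11.7
position: [626.5, -157.0, 6.1]
tool_rot: [0.001, 0.035, 0.999, -0.0]
wrist_force: [-0.2, -0.4, -2.1]
width: 39.8
```

```bash
python3 - <<'E'
from h import *
w=snap('wrist','w10')
b=cv2.resize(w['image'][200:375,240:400,::-1],None,fx=3,fy=3,interpolation=cv2.INTER_CUBIC)
cv2.imwrite('pics/m10.png',b)
E
```

```text
(no output)
```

View pics/m10.png

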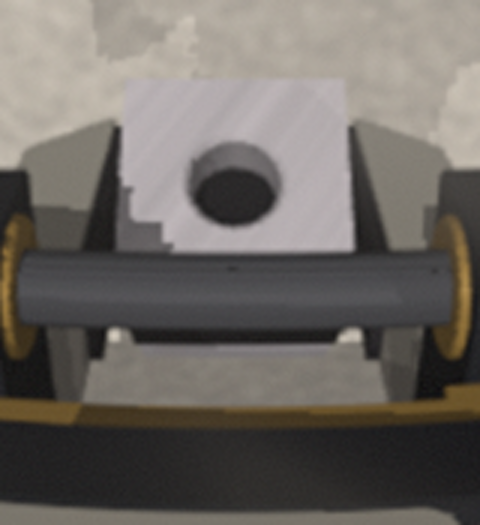

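>>> {"fn": "move_arm", "kwargs": {
  "motion": [
    [[0, 0, 0.2, 0, 3.5], [-0.4, 0, 0, 0, 3.5], [-0.5, 0, 0, 0, 3.5], [-0.5, 0, 0, 0, 3.5], [-0.5, 0, 0, 0, 3.5], [-0.5, 0, 0, 0, 3.5], [0, 0, 0, 0, 3.5]]
  ]
}}

```text
t: 12.45
position: [651.1, -158.7, 3.3]
tool_rot: [0.001, 0.035, 0.999, -0.0]
wrist_force: [1.3, -0.2, 0.4]
width: 40.1
```

```bash
python3 - <<'E'
from h import *
w=snap('wrist','w11');s=snap('side','s11')
b=cv2.resize(w['image'][200:375,240:400,::-1],None,fx=2.4,fy=2.4,interpolation=cv2.INTER_CUBIC)
a=cv2.resize(s['image'][160:244,340:420,::-1],None,fx=5,fy=5,interpolation=cv2.INTER_CUBIC)
cv2.imwrite('pics/m11.png',np.hstack([a,b]))
p=r.get_obs()['position'];print(p)
for t in (40,50,60,70,80,90): print(t,[(int(a),int(b)) for a,b in ends(w,p,8,23,t)])
E
```

```text
[ 650.48960897 -158.63418125    3.33862302]
40 [(278, 227), (354, 226), (274, 301), (359, 301)]
50 [(277, 226), (355, 226), (275, 305), (358, 305)]
60 [(276, 227), (356, 226), (276, 308), (358, 307)]
70 [(275, 229), (357, 229), (276, 309), (357, 309)]
80 [(274, 233), (358, 233), (277, 309), (356, 309)]
90 [(273, 239), (359, 238), (278, 309), (356, 308)]
```

View pics/m11.png

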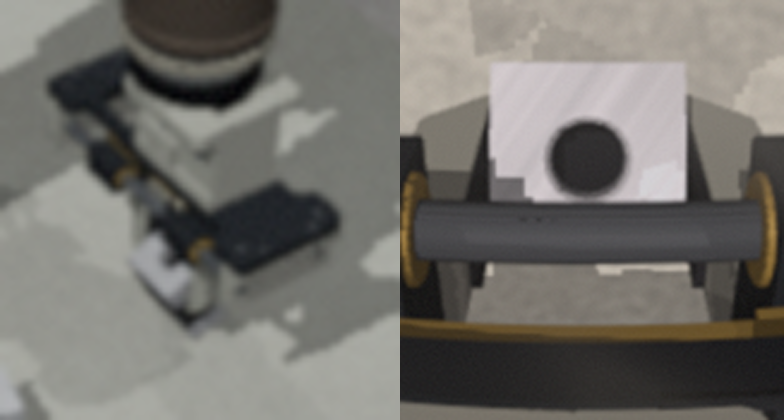

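>>> {"fn": "move_arm", "kwargs": {
  "motion": [
    [[-0.5, 0, 0, 0, 3.5], [-0.5, 0, 0.05, 0, 3.5], [-0.4, 0, 0.1, 0, 3.5], [-0.3, 0, 0.1, 0, 3.5], [0, 0, 0.1, 0, 3.5], [0, 0, 0, 0, 3.5]]
  ]
}}

```text
t: 13.15
position: [667.8, -159.8, 0.2]
tool_rot: [0.001, 0.035, 0.999, -0.0]
wrist_force: [2.1, -0.2, 0.1]
width: 39.9
```

```bash
python3 - <<'E'
from h import *
w=snap('wrist','w12');s=snap('side','s12')
b=cv2.resize(w['image'][200:375,240:400,::-1],None,fx=2.4,fy=2.4,interpolation=cv2.INTER_CUBIC)
a=cv2.resize(s['image'][160:244,340:420,::-1],None,fx=5,fy=5,interpolation=cv2.INTER_CUBIC)
cv2.imwrite('pics/m12.png',np.hstack([a,b]))
E
```

```text
(no output)
```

View pics/m12.png

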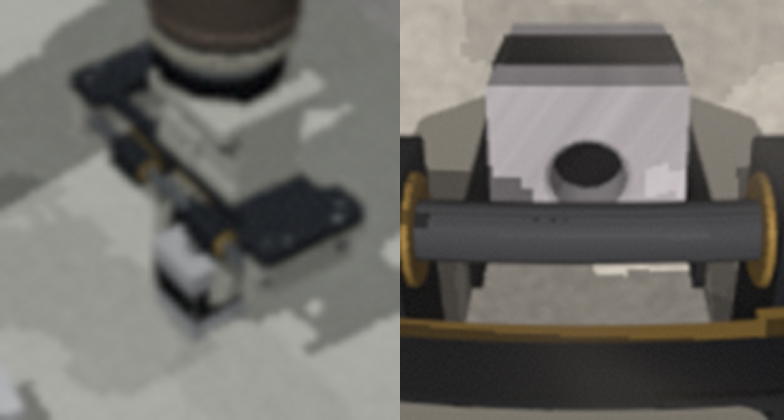

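>>> {"fn": "move_arm", "kwargs": {
  "motion": [
    [[-0.3, 0, 0, 0, 3.5], [0, 0, 0, 0, 4.4], [0, 0, 0, 0, 5], [0, 0, 0, 0, 6], [0, 0, 0, 0, 6]]
  ]
}}

```text
t: 13.75
position: [669.8, -160.0, -0.1]
tool_rot: [-0.0, 0.035, 0.999, 0.0]
wrist_force: [0.6, 0.0, -0.3]
width: 58.8
```

```bash
python3 - <<'E'
from h import *
w=snap('wrist','w13')
b=cv2.resize(w['image'][180:375,220:420,::-1],None,fx=3,fy=3,interpolation=cv2.INTER_CUBIC)
cv2.imwrite('pics/m13.png',b)
p=r.get_obs()['position'];print(p)
E
```

```text
[ 6.69796501e+02 -1.60033550e+02 -8.14612356e-02]
```

View pics/m13.png

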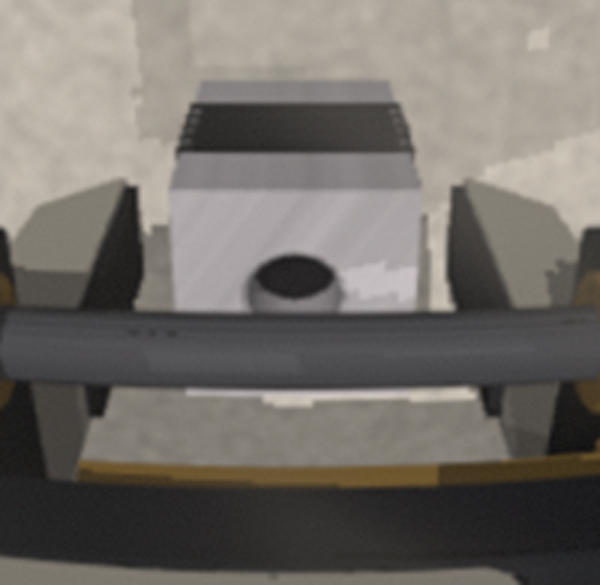

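```bash
python3 - <<'E'
from h import *
np.set_printoptions(precision=1,suppress=True)
w=load('w13')
for u,v,z in((170,188,56),(420,188,56),(195,80,0),(388,80,0)): print(atzw(w,220+u/3,180+v/3,z))
E
```

```text
[ 647.3 -177.    56. ]
[ 649.9 -138.3   56. ]
[ 647.6 -178.8    0. ]
[ 650.4 -138.1    0. ]
```

>>> {"fn": "move_arm", "kwargs": {
  "motion": [
    [[0, 0, 0, 0, 3.5], [0, 0, 0, 0, 3.5], [0, 0, 0, 0, 3.5], [0, 0, 0, 0, 3.5], [0, 0, 0, 0, 3.5], [0, 0, -3, 0, 3.5], [0, 0, -4, 0, 3.5], [0, 0, -4, 0, 3.5], [0, 0, -2, 0, 3.5], [0, 0, 0, 0, 3.5]]
  ],
  "grip_force": 30
}}

```text
t: 14.8
position: [671.9, -160.6, 133.5]
tool_rot: [0.003, 0.035, 0.999, -0.0]
wrist_force: [0.8, -0.3, -2.8]
width: 39.4
```

```bash
python3 - <<'E'
from h import *
w=snap('wrist','w14')
b=cv2.resize(w['image'][180:375,220:420,::-1],None,fx=3,fy=3,interpolation=cv2.INTER_CUBIC)
cv2.imwrite('pics/m14.png',b)
print(r.get_obs()['position'])
E
```

```text
[ 670.56909151 -160.14765007  131.0132749 ]
```

View pics/m14.png

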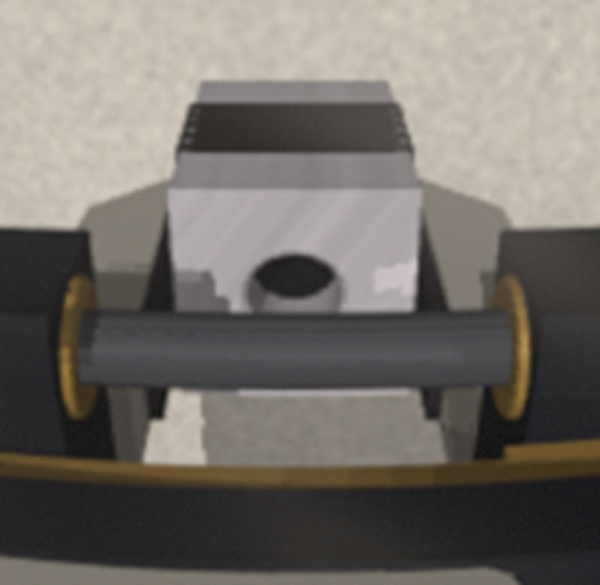

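>>> {"fn": "move_arm", "kwargs": {
  "motion": [
    [[1.9, 3.8, 0, 0, 3.5], [1.9, 3.8, 0, 0, 3.5], [1.9, 3.8, 0, 0, 3.5], [1.9, 3.8, 0, 0, 3.5], [1.9, 3.8, 0, 0, 3.5], [1.9, 3.8, 0, 0, 3.5], [1.9, 3.8, 0, 0, 3.5], [1.9, 3.8, 0, 0, 3.5], [1.9, 3.7, 0, 0, 3.5], [0, 0, 0, 0, 3.5]]
  ]
}}

```text
t: 15.85
position: [518.5, 199.0, 127.8]
tool_rot: [-0.002, 0.03, 1.0, 0.001]
wrist_force: [0.4, 0.1, -2.2]
width: 40.0
```

>>> {"fn": "move_arm", "kwargs": {
  "motion": [
    [[0, 0, 1, 0, 3.5], [0, 0, 0, 0, 3.5]]
  ]
}}

```text
t: 16.05
position: [521.7, 190.3, 117.3]
tool_rot: [-0.002, 0.035, 0.999, -0.001]
wrist_force: [-0.2, -1.0, -2.2]
width: 40.1
```

```bash
python3 - <<'E'
from h import *
w=snap('wrist','w15');s=snap('side','s15')
b=cv2.resize(w['image'][150:375,200:440,::-1],None,fx=2,fy=2,interpolation=cv2.INTER_CUBIC)
a=cv2.resize(s['image'][95:185,240:320,::-1],None,fx=5,fy=5,interpolation=cv2.INTER_CUBIC)
cv2.imwrite('pics/m15.png',np.hstack([a,b]))
print(r.get_obs()['position']); u=projw(w,(521.5,192,95));print(u)
E
```

```text
[522.77305465 190.17130513 118.72798313]
(np.float64(319.52457131847757), np.float64(224.08662811084773))
```

```bash
python3 -c "
import cv2;print(cv2.imread('pics/m15.png') is None)"
```

```text
False
```

View pics/m15.png

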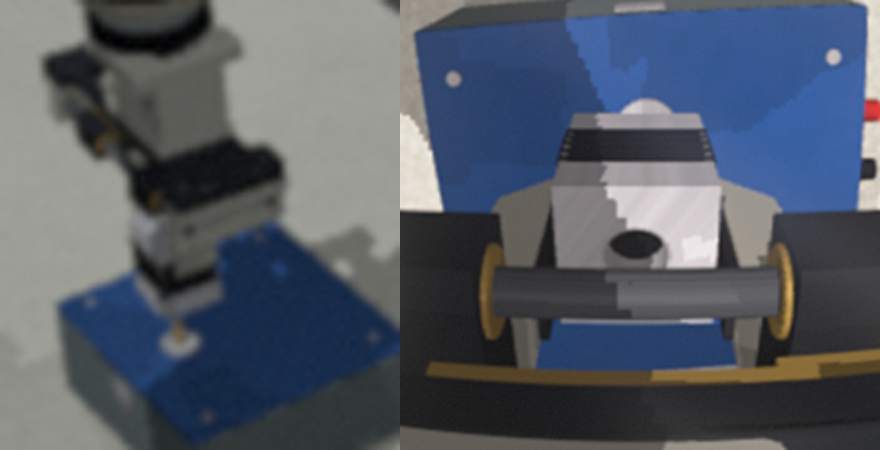

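>>> {"fn": "move_arm", "kwargs": {
  "motion": [
    [[0, 0.2, 1, 0, 3.5], [0, 0, 0.8, 0, 3.5], [0, 0, 0.2, 0, 3.5], [0, 0, 0.2, 0, 3.5], [0, 0, 0, 0, 3.5]]
  ]
}}

```text
t: 16.65
position: [523.1, 193.9, 97.7]
tool_rot: [-0.0, 0.035, 0.999, -0.0]
wrist_force: [0.6, 1.2, -2.5]
width: 39.9
```

>>> {"fn": "move_arm", "kwargs": {
  "motion": [
    [[0, 0, 0.15, 0, 3.5], [0, 0, 0.15, 0, 3.5], [0, 0, 0, 0, 3.5], [0, 0, 0, 0, 3.5]]
  ]
}}

```text
t: 17.05
position: [523.2, 194.1, 95.0]
tool_rot: [0.0, 0.035, 0.999, 0.0]
wrist_force: [0.3, -0.7, -1.7]
width: 39.8
```

>>> {"fn": "move_arm", "kwargs": {
  "motion": [
    [[0, 0, 0.1, 0, 3.5], [0, 0, 0.1, 0, 3.5], [0, 0, 0, 0, 3.5], [0, 0, 0, 0, 3.5]]
  ]
}}

```text
t: 17.45
position: [523.5, 194.2, 94.4]
tool_rot: [0.001, 0.035, 0.999, 0.0]
wrist_force: [-4.8, -2.1, 13.4]
width: 40.0
```

>>> {"fn": "move_arm", "kwargs": {
  "motion": [
    [[0, 0, 0, 0, 3.5], [0, 0, 0, 0, 3.5]]
  ]
}}

```text
t: 17.65
position: [523.5, 194.2, 94.4]
tool_rot: [0.001, 0.035, 0.999, 0.0]
wrist_force: [-3.1, -1.6, 14.2]
width: 39.6
```

```bash
python3 - <<'E'
from h import *
w=snap('wrist','w16');s=snap('side','s16')
b=cv2.resize(w['image'][150:375,200:440,::-1],None,fx=2,fy=2,interpolation=cv2.INTER_CUBIC)
a=cv2.resize(s['image'][95:185,240:320,::-1],None,fx=5,fy=5,interpolation=cv2.INTER_CUBIC)
cv2.imwrite('pics/m16.png',np.hstack([a,b]))
o=r.get_obs();print(o['position'],o['wrist_force'])
E
```

```text
[523.51928995 194.17471434  94.38192415] [-3.62350773 -1.44114516 13.23440218]
```

View pics/m16.png

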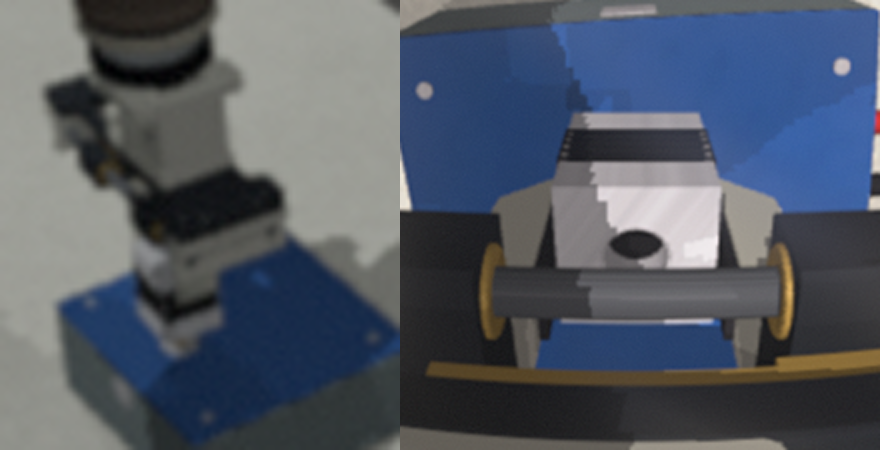

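>>> {"fn": "move_arm", "kwargs": {
  "motion": [
    [[0, 0, -0.5, 0, 3.5], [0, 0, -1.5, 0, 3.5], [0, 0, -2, 0, 3.5], [0, 0, -2, 0, 3.5], [0, 0, -1, 0, 3.5], [0, 0, 0, 0, 3.5], [0, 0, 0, 0, 3.5], [0, 0, 0, 0, 3.5], [0, 0, 0, 0, 3.5], [0, 0, 0, 0, 3.5]]
  ]
}}

```text
t: 18.75
position: [522.8, 193.9, 162.3]
tool_rot: [-0.0, 0.035, 0.999, -0.0]
wrist_force: [0.2, -0.1, -2.2]
width: 39.8
```

```bash
python3 - <<'E'
from h import *
w=snap('wrist','w17');s=snap('side','s17')
b=cv2.resize(w['image'][:,:,::-1],None,fx=1,fy=1)
a=cv2.resize(s['image'][60:260,230:410,::-1],None,fx=2,fy=2,interpolation=cv2.INTER_CUBIC)
cv2.imwrite('pics/m17.png',cv2.resize(np.hstack([a,b[:,120:520]]),None,fx=1,fy=1))
o=r.get_obs();print(o['position'],o['wrist_force'],o['width'],o['joint_velocities'].round(3))
E
```

```text
[522.97427062 193.9711108  162.57021973] [-0.31627475  0.10805159 -2.59180971] 39.470876755444955 [ 0.001 -0.003 -0.    -0.003 -0.001 -0.001 -0.   ]
```

View pics/m17.png

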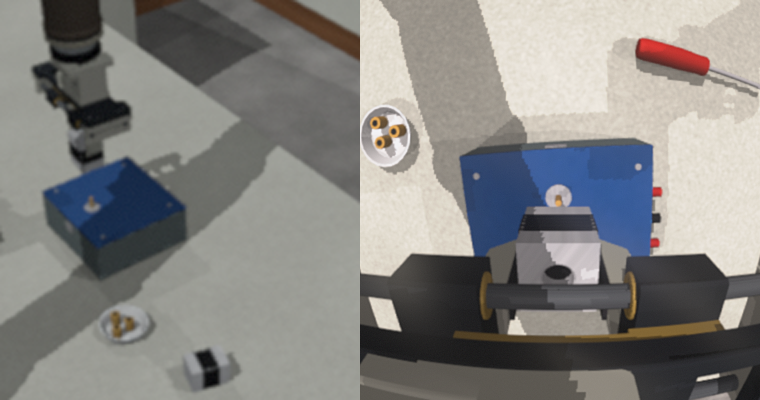

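The lid is closed and the knob is upright with its hole up, clear of the lid. Arm still, so handing in.

```bash
python3 -c "
from rig import r
print(r.hand_in())"
```

```text
the job is handed in; nothing more can be done
None
```

The job is handed in at about 18.8 s of the 72 s allowed. The knob is held upright, hole up, over the closed lid; hand-in gave no verdict.

- **Lid:** I pushed it shut slowly with the closed fingers until it stopped firmly (about 30 N). The side and top pictures then showed it flat on the rim, with both knobs still on the bench.
- **Knob:** I took knob A, the one farther from the robot. I gripped it lightly near its holed end so that it swung down, then stood it upright on the bench and gripped it again at 30 N.
- **Stud test:** Lowered onto the stud, its lower end stopped at about 94–95 mm with about 13 N. That is the height of the stud tip, so the solid end was down and no turning over was needed. The wrist camera also shows the hole in the upper end.
- **Final state:** The arm is still, and the force reading is just the knob's weight (about 2.5 N). The knob's centre is about 190 mm above the bench, and it looks vertical and clear of the lid. In the last pictures the other knob, the dish and the screwdriver look undisturbed. The multimeter was not in that view; the arm went nowhere near it.

**Disagreement:** the reported TCP lies about 29 mm beyond the real fingertips. Contact with the lid and the camera views both showed this, so I corrected for it in every height.

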